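Make up two water-filter service kits

TASK

Make up the two filter service kits. Blue tray: stand the white filter element with the blue caps on the middle of the round black pad, and in the bare bay set the brass and the steel hex plugs down flat on their heads, packed side by side with a flat of one head touching a flat of the other. Yellow tray: stand the black filter element with the white caps on the middle of its pad and lay the grey ring nut flat in the bare bay; leave the spare red-capped element standing where it is.

Things in the scene. Friction and masses are not known exactly. Their poses are not given: they have to be found in the camera images.
- tray_blue: Blue plastic kit tray, fixed to the table, 220 mm (its x) by 125 mm (its y), floor 3 mm thick, rim 12 mm high and 4 mm thick. A 4 mm wide, 12 mm high divider at x = 0 parts it into two bays. The bay at -x bears a flat round black pad, 64 mm across, centred at (-54, 0) mm; the bay at +x is bare, its inside 104 by 117 mm, centred at (54, 0) mm. Origin: centre of the underside, at table height; z up.
- tray_yellow: Yellow plastic kit tray, fixed to the table, 220 mm (its x) by 125 mm (its y), floor 3 mm thick, rim 12 mm high and 4 mm thick. A 4 mm wide, 12 mm high divider at x = 0 parts it into two bays. The bay at -x bears a flat round black pad, 64 mm across, centred at (-54, 0) mm; the bay at +x is bare, its inside 104 by 117 mm, centred at (54, 0) mm. Origin: centre of the underside, at table height; z up.
- element_white_center (a point): White pleated filter element with blue end caps. Upright cylinder 46 mm across, 66 mm tall, about 70 g, loose. This point is its centre, 33 mm above its foot; z is its axis, up.
- element_black_center (a point): Black carbon filter element with white end caps. Upright cylinder 46 mm across, 66 mm tall, about 70 g, loose. This point is its centre, 33 mm above its foot; z is its axis, up.
- element_spare_center (a point): Spare white filter element with red end caps, to be left alone. Upright cylinder 46 mm across, 66 mm tall, about 70 g, loose. This point is its centre, 33 mm above its foot; z is its axis, up.
- plug_brass_center (a point): Yellow brass hexagonal pipe plug standing on its hexagon head, threaded shank up, about 150 g, loose. Head 32 mm across flats (37 mm across corners), 16 mm high; shank round, 24 mm across, 30 mm long, on the head's centre; 46 mm tall in all. This point is on its axis, half-way up (23 mm above its foot); z up; x is square to one flat of the hexagon (the other flats follow at every 60 degrees).
- plug_steel_center (a point): Bright steel hexagonal pipe plug standing on its hexagon head, threaded shank up, about 150 g, loose. Head 32 mm across flats (37 mm across corners), 16 mm high; shank round, 24 mm across, 30 mm long, on the head's centre; 46 mm tall in all. This point is on its axis, half-way up (23 mm above its foot); z up; x is square to one flat of the hexagon (the other flats follow at every 60 degrees).
- ring_nut_center (a point): Grey plastic ring nut lying flat, outside 54 mm across, hole 38 mm, 32 mm high, about 50 g, loose. This point is its centre, half-way up (16 mm above its underside); z is its axis, up.
Mind the look-alikes: they are no part of the job. What is shaped like the part that bears plug_steel_center but purple is not meant.

How it is judged:
By the outcome, as a careful person would: the job done as asked, in the order asked, and still so for the second after the job is handed in, with the robot touching nothing.
It also fails if it takes over 115 s, if anything falls off the work surface, if the arm or the gripper's body presses on something with over 40 N, if the wrist force passes 120 N, or if a joint passes its speed limit or range.

ROBOT

A 7-joint arm with a two-finger parallel gripper is mounted at the origin on the work surface. World frame = base frame: x ahead of the robot, y to its left, z up, the work surface at z = 0. Lengths are in m, angles in rad, forces in N, time in s.
With the tool pointing down it reaches from about 0.4 to 0.85 m from the base axis. Payload 4.4 kg.
Tool frame: the origin (TCP) lies at the very end of the fingers, on their centre line; the grasp point (between the pads) lies 19 mm behind it; z points along the fingers, y is the line along which they close (so a half turn about z gives the same grasp; the last joint's range is limited). The gripper opens to 94 mm and grips with 3 to 60 N. Pads are 16 mm wide; open, the fingers measure 119 mm over their backs; the gripper's body (75 mm by 177 mm) begins 78 mm behind the grasp point.
Start: joints at [-1.273, 0.628, 0.038, 1.517, -0.027, 0.996, -0.02], TCP at [0.231, 0.607, 0.205] pointing down, gripper open.
Joint ranges: [-3.06, 3.06], [-0.37, 2.12], [-1.25, 1.32], [0.18, 2.47], [-1.1, 4.24], [0.23, 1.98], [-2.94, 2.94]. Speed limits (rad/s): [2.57, 2.57, 3.14, 3.14, 3.14, 3.14, 3.14].

INTERFACE

Orientations are given as a rotation vector (axis times angle).
In Python, from bench import manip gives the robot as it stands. The module is installed in compiled form; this text tells all that it offers.
- The arm moves only by the tool servo_tool, never from a script. Its argument "plan" is one flat list of numbers, 7 for each row, row after row: the shift along the world's x, y, z in m, then the turn, a rotation vector about the world's x, y, z in degrees, then the finger opening in m, from 0 to 0.094. In form: [x, y, z, ax, ay, az, jaw, x, y, z, ax, ay, az, jaw, ...]. A call has 1 to 20 rows; each row is the pose to reach, as a shift and turn from the pose commanded when the call began; what a row does not reach only later rows make up. A row lasts 1/8 s, in which the tool goes at most 62.5 mm and 10.7 degrees, less where a joint would pass 70% of its speed; a pose out of reach is approached as far as the arm can. A call with a gripper value outside its range is refused whole. The fingers move at their own pace and stop on an object; the grip force is fixed at half the most. Time passes only in rows, so rows that repeat a pose let the fingers close. It gives the time, the measured TCP pose, the force, the opening and the grip force at its end, in the units of the state.
- manip.sense(): the state, without advancing time (a new reading comes with each control period).
- manip.get_image(name): name is "scene" or "side" or "wrist"; returns the picture (384x512x3 uint8, red, green, blue); there is no depth.
- manip.calibration(name): a dict with "mtx" (3x3 intrinsics, pixels), "rvec" (rotation vector, rad) and "tvec" (3), from world to camera coordinates, as OpenCV has them. Camera axes: x right, y down, z forward; pixel columns grow to the right and rows downward; lengths in m; the calibration is good to about 2 mm. The wrist camera is an equidistant fisheye: a pixel r from the principal point sees the ray r / f radians off the axis. A picture is of the moment at which its call begins: read the wrist's pose just before it. calibration takes no time and is no camera call; for the wrist camera it gives the pose at the moment of the call.
- manip.hand_in(): hands the job in; it is judged then, once.
Trained networks look in the newest picture that a camera, given by its name, has taken for a name from the list of things; names that differ only in an ending like _2 or _b are one class to them, and where a whole thing is asked for, a point or a joint stands for the part that bears it (a point fixed in the world has none). Each returns a list of dicts, best first, with "conf" (0 to 1); they miss things now and then, are a little off and sometimes report something else, mostly with a low value. They report only what shows in the picture. A call takes as long as a camera call. They do not tell look-alikes from the thing itself.
- manip.recognise(target, camera): "location" ([x, y, z] in m, in the coordinates of the camera as it stood for that picture, good to about 4 mm: the middle of the surface that is visible of it).
- manip.silhouettes(target, camera): "region" (384x512 bool, what is visible of it).
The state is a dict: "time_s": time; "joint_pos": joint angles; "joint_vel": joint speeds; "tau": joint torques, N m; "ee_pos": TCP position; "tool_rot": TCP orientation; "force": force on the tool from outside, world axes, zero at the start; "moment": the same for the moment, N m; "opening": opening from 0.0 (shut) to 1.0 (fully open); "finger_force": force on a finger pad.
Only numpy, scipy, OpenCV 4.12 (cv2) and the standard library are available. Lean on these libraries where they do the work, as an engineer would, in place of code of your own. Each camera call takes 0.05 s, during which the arm holds its last target. There are 200 camera calls.

## Working session

There is one attempt and no reset: what is moved stays moved. The work goes in short steps, Python scripts to look and compute and a tool call to move; the robot and the scene stay as the last step left them, time stands still between calls to the robot, and variables do not carry over. Pictures are saved under pics/ and viewed, at most 14 in all, crops included, and the job is handed in when it is done.

Besides the shell and the picture viewer there is one more tool, called after "Request:" in YAML: its name, and indented under it one key for each argument. servo_tool: Moves the arm, as the interface text tells. Its arguments: {"type":"object","properties":{"plan":{"type":"array","items":{"type":"number"}}},"required":["plan"]}

```bash
mkdir -p pics
cat > h.py <<'E'
import numpy as np, cv2
from bench import manip
def cal(n):
    c=manip.calibration(n); R=cv2.Rodrigues(np.array(c['rvec'],float))[0]; return np.array(c['mtx']),R,np.array(c['tvec'],float).ravel()
def toworld(p,c): K,R,t=c; return R.T@(np.array(p)-t)
def pix2plane(uv,z,c,fish=False):
    K,R,t=c; x=(uv[0]-K[0,2])/K[0,0]; y=(uv[1]-K[1,2])/K[1,1]
    if fish:
        r=np.hypot(x,y)+1e-12; d=np.array([x/r*np.sin(r),y/r*np.sin(r),np.cos(r)])
    else: d=np.array([x,y,1.])
    d=R.T@d; o=-R.T@t; return o+d*(z-o[2])/d[2]
def proj(P,c,fish=False):
    K,R,t=c; p=R@np.array(P)+t
    if fish:
        r=np.hypot(p[0],p[1]); th=np.arctan2(r,p[2]); x,y=p[0]/r*th,p[1]/r*th
    else: x,y=p[0]/p[2],p[1]/p[2]
    return np.array([K[0,0]*x+K[0,2],K[1,1]*y+K[1,2]])
def save(n,im): cv2.imwrite('pics/'+n,im[:,:,::-1])
E
python3 - <<'E'
from h import *
ims=[]
for n in ['scene','side']:
    im=manip.get_image(n); c=cal(n); save(n+'1.png',im)
    print(n,'cam at',(-c[1].T@c[2]).round(3))
    for t in ['tray_blue','tray_yellow','element_white_center','element_black_center','element_spare_center','plug_brass_center','plug_steel_center','ring_nut_center']:
        for d in manip.recognise(t,n)[:4]:
            w=toworld(d['location'],c); print(t,round(d['conf'],2),w.round(3),proj(w,c).round(0))
s=manip.sense();print(s['ee_pos'],s['tool_rot'],s['opening'],s['time_s'])
E
```

```text
scene cam at [0.967 0.485 0.544]
tray_blue 0.72 [0.482 0.316 0.002] [371. 284.]
tray_yellow 0.72 [ 0.516 -0.297 -0.001] [178. 167.]
element_white_center 0.73 [0.598 0.029 0.047] [228. 221.]
element_black_center 0.79 [0.459 0.009 0.046] [267. 192.]
element_spare_center 0.96 [0.595 0.14  0.046] [266. 248.]
element_spare_center 0.16 [0.44  0.128 0.026] [310. 219.]
plug_brass_center 0.6 [ 0.605 -0.112  0.022] [189. 202.]
plug_brass_center 0.49 [0.594 0.027 0.047] [229. 219.]
plug_steel_center 0.5 [ 0.387 -0.14   0.027] [248. 164.]
plug_steel_center 0.47 [ 0.465 -0.113  0.021] [233. 181.]
ring_nut_center 0.77 [0.436 0.129 0.026] [312. 218.]
side cam at [ 0.192 -1.014  0.656]
tray_blue 0.78 [ 0.456  0.318 -0.001] [218. 152.]
tray_yellow 0.74 [ 0.511 -0.298 -0.001] [303. 272.]
element_white_center 0.97 [ 0.571 -0.004  0.041] [285. 184.]
element_black_center 0.85 [ 0.437 -0.022  0.043] [238. 194.]
element_spare_center 0.88 [0.578 0.114 0.046] [274. 163.]
plug_brass_center 0.79 [ 0.597 -0.13   0.025] [312. 213.]
plug_brass_center 0.5 [ 0.574 -0.001  0.041] [286. 184.]
plug_steel_center 0.84 [ 0.373 -0.156  0.023] [225. 234.]
plug_steel_center 0.54 [ 0.456 -0.129  0.02 ] [257. 223.]
ring_nut_center 0.78 [0.427 0.112 0.025] [223. 176.]
ring_nut_center 0.75 [ 0.599 -0.13   0.024] [313. 214.]
[0.23129173 0.6075062  0.20551083] [5.68281109e-01 3.08975914e+00 1.39938419e-04] 1.003585496527405 0.9
```

View pics/scene1.png

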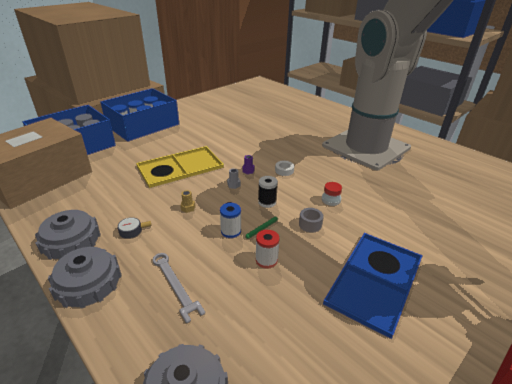

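View pics/side1.png

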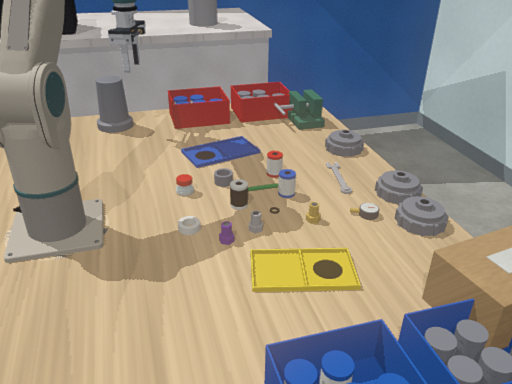

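The candidates, with their scene pixels:
- **White element, blue caps:** (230,220).
- **Black element, white caps:** (267,191).
- **Spare, red caps:** (267,248).
- **Brass plug:** (187,201).
- **Plugs shaped like the steel one:** grey at (234,178) is the steel one, purple at (248,164) is the look-alike.
- **Ring nuts:** grey at (311,219) is the one meant; the white ring at (285,168) is not.

Next I'll move to a wrist view over the parts.

Request:
servo_tool:
  plan: [0.27,-0.61,0.15,0,0,-69,0.094,0.27,-0.61,0.15,0,0,-69,0.094,0.27,-0.61,0.15,0,0,-69,0.094,0.27,-0.61,0.15,0,0,-69,0.094,0.27,-0.61,0.15,0,0,-69,0.094,0.27,-0.61,0.15,0,0,-69,0.094,0.27,-0.61,0.15,0,0,-69,0.094,0.27,-0.61,0.15,0,0,-69,0.094,0.27,-0.61,0.15,0,0,-69,0.094,0.27,-0.61,0.15,0,0,-69,0.094,0.27,-0.61,0.15,0,0,-69,0.094,0.27,-0.61,0.15,0,0,-69,0.094,0.27,-0.61,0.15,0,0,-69,0.094]

```text
time_s: 2.52
ee_pos: [0.5009, -0.0018, 0.3552]
tool_rot: [-2.217, -2.224, -0.0]
force: [-1.0, 1.3, 0.6]
opening: 0.997
finger_force: 0.0
```

Run:
```python
from h import *
c=cal('wrist'); im=manip.get_image('wrist'); save('w1.png',im)
s=manip.sense();print(s['ee_pos'],s['tool_rot'],c[0].round(1).tolist(),(-c[1].T@c[2]).round(3))
for t in ['tray_blue','tray_yellow','element_white_center','element_black_center','element_spare_center','plug_brass_center','plug_steel_center','ring_nut_center']:
    for d in manip.recognise(t,'wrist')[:3]:
        w=toworld(d['location'],c); print(t,round(d['conf'],2),w.round(3),proj(w,c,1).round(0))
print(manip.sense()['time_s'])
```

```text
[ 0.50072887 -0.00103439  0.35506351] [-2.21530168e+00 -2.22549046e+00  4.30149564e-05] [[297.3, 0.0, 257.2], [0.0, 297.3, 192.0], [0.0, 0.0, 1.0]] [0.501 0.081 0.534]
tray_blue 0.6 [0.439 0.261 0.003] [222.   9.]
tray_yellow 0.77 [ 0.5   -0.288  0.007] [256. 288.]
element_white_center 0.6 [0.581 0.016 0.068] [307. 148.]
element_black_center 0.81 [ 0.446 -0.005  0.068] [223. 160.]
element_spare_center 0.64 [0.583 0.13  0.069] [310.  76.]
element_spare_center 0.6 [ 0.445 -0.003  0.068] [222. 159.]
plug_brass_center 0.91 [ 0.609 -0.117  0.03 ] [315. 217.]
plug_steel_center 0.82 [ 0.382 -0.143  0.024] [194. 228.]
plug_steel_center 0.78 [ 0.462 -0.114  0.033] [235. 216.]
ring_nut_center 0.81 [0.432 0.124 0.031] [216.  81.]
ring_nut_center 0.63 [ 0.465 -0.113  0.031] [237. 215.]
ring_nut_center 0.33 [ 0.607 -0.116  0.031] [314. 217.]
2.975
```

View pics/w1.png

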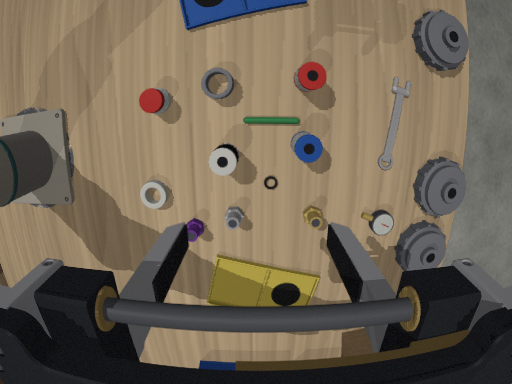

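The wrist view confirms the layout: white/blue-cap element (308,149), black/white-cap element (223,160), spare (311,76), grey ring (217,83), steel plug (234,217), purple plug (194,230), brass plug (315,217). I'll fit models to the silhouettes next.

```bash
cat > fit.py <<'E'
from h import *
from scipy.optimize import minimize
def circ(r,z,n=40): a=np.arange(n)*2*np.pi/n; return np.c_[r*np.cos(a),r*np.sin(a),0*a+z]
def hexa(z): a=np.pi/6+np.arange(6)*np.pi/3; R=.016/np.cos(np.pi/6); return np.c_[R*np.cos(a),R*np.sin(a),0*a+z]
EL=[np.r_[circ(.023,0),circ(.023,.066)]]
RN=[np.r_[circ(.027,0),circ(.027,.032)]]
PL=[np.r_[hexa(0),hexa(.016)],np.r_[circ(.012,.016),circ(.012,.046)]]
b=np.array([[x,y] for x in(-.11,.11) for y in(-.0625,.0625)])
TR=[np.r_[np.c_[b,b[:,0]*0],np.c_[b,b[:,0]*0+.012]]]
def mask(model,p,c,fish,S=4,z0=0):
    m=np.zeros((384*S,512*S),np.uint8); R=np.array([[np.cos(p[2]),-np.sin(p[2])],[np.sin(p[2]),np.cos(p[2])]])
    for part in model:
        q=np.c_[part[:,:2]@R.T+p[:2],part[:,2]+z0]
        uv=np.array([(proj(k,c,fish)+.5)*S for k in q],np.float32)
        cv2.fillConvexPoly(m,cv2.convexHull(np.round(uv*16).astype(np.int32)),1,shift=4)
    return cv2.resize(m*255,(512,384),interpolation=cv2.INTER_AREA)/255.
def fit(model,p0,sil,yaw=True,z0=0):
    "sil: list of (region,cal,fish)"
    def f(p):
        p=np.r_[p,0] if len(p)==2 else p; e=0
        for r,c,fi in sil:
            m=mask(model,p,c,fi,z0=z0); e+=1-np.minimum(m,r).sum()/np.maximum(m,r).sum()
        return e/len(sil)
    p0=np.array(p0,float)[:3 if yaw else 2]; n=len(p0)
    sx=np.vstack([p0]+[p0+np.eye(n)[i]*[.006,.006,.15][i] for i in range(n)])
    o=minimize(f,p0,method='Nelder-Mead',options=dict(initial_simplex=sx,xatol=1e-4,fatol=1e-4,maxiter=120))
    return o.x,1-o.fun
def sil(name,cam,near,z,c):
    "best silhouette whose centroid is close to the given world xy"
    uv=proj([near[0],near[1],z],c,cam=='wrist'); best=None
    for d in manip.silhouettes(name,cam):
        ys,xs=np.nonzero(d['region'])
        if len(xs)==0: continue
        k=np.hypot(xs.mean()-uv[0],ys.mean()-uv[1])
        if best is None or k<best[0]: best=(k,d['region'].astype(float))
    return best if best and best[0]<18 else None
E
cat > t.py <<'E'
from fit import *
C={n:cal(n) for n in ['scene','side','wrist']}
for n in C: manip.get_image(n)
T=[('tray_blue',TR,(.47,.316,.26),.005,('scene','side')),('tray_yellow',TR,(.513,-.298,3.0),.005,('scene','side')),
('element_white_center',EL,(.583,.013,0),.033,C),('element_black_center',EL,(.447,-.005,0),.033,C),('ring_nut_center',RN,(.431,.122,0),.016,C),
('plug_brass_center',PL,(.602,-.12,.1),.02,C),('plug_steel_center',PL,(.46,-.12,.1),.02,C)]
for n,m,p0,z,cams in T:
    S=[]
    for k in cams:
        s=sil(n,k,p0,z,C[k])
        if s: S.append((s[1],C[k],k=='wrist')); x,q=fit(m,p0,S[-1:],yaw=m is TR); print(n,k,x.round(4),round(q,3))
        else: print(n,k,'none')
    if S: x,q=fit(m,p0,S,yaw=m is TR); print('  ALL',x.round(4),round(q,3), np.degrees(x[2]).round(1) if m is TR else '')
print(manip.sense()['time_s'])
E
time python3 t.py
```

```text
tray_blue scene [0.4653 0.315  0.2305] 0.972
tray_blue side [0.4663 0.3138 0.2466] 0.914
  ALL [0.4654 0.3149 0.2354] 0.942 13.5
tray_yellow scene [ 0.5101 -0.294   2.9035] 0.951
tray_yellow side none
  ALL [ 0.5101 -0.294   2.9035] 0.951 166.4
element_white_center scene [0.583  0.0156] 0.938
element_white_center side [0.5824 0.0182] 0.889
element_white_center wrist [0.5833 0.0154] 0.95
  ALL [0.5827 0.0158] 0.918 
element_black_center scene [ 0.4439 -0.0065] 0.924
element_black_center side [ 0.441  -0.0102] 0.959
element_black_center wrist [ 0.4449 -0.0066] 0.961
  ALL [ 0.4439 -0.0066] 0.912 
ring_nut_center scene [0.4317 0.1231] 0.894
ring_nut_center side [0.4299 0.1232] 0.907
ring_nut_center wrist [0.4328 0.1222] 0.563
  ALL [0.4311 0.1224] 0.772 
plug_brass_center scene [ 0.6032 -0.1231] 0.802
plug_brass_center side [ 0.6058 -0.117 ] 0.846
plug_brass_center wrist [ 0.6062 -0.1204] 0.931
  ALL [ 0.6061 -0.1197] 0.851 
plug_steel_center scene none
plug_steel_center side [ 0.4553 -0.1196] 0.897
plug_steel_center wrist [ 0.4577 -0.1199] 0.892
  ALL [ 0.4562 -0.1196] 0.872 
4.075
real	0m23.883s
user	0m15.259s
sys	0m16.840s
```

Run:
```python
import cv2
im=cv2.imread('pics/w1.png')[60:250,140:340]; cv2.imwrite('pics/w1c.png',cv2.resize(im,None,fx=3,fy=3,interpolation=cv2.INTER_CUBIC))
```

```text
(no output)
```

View pics/w1c.png

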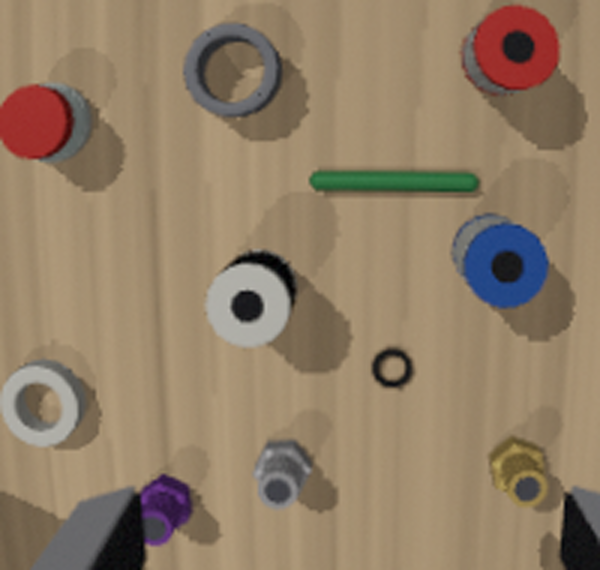

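Request:
servo_tool:
  plan: [0.082,0.0168,-0.2,0,0,0,0.094,0.082,0.0168,-0.23,0,0,0,0.094,0.082,0.0168,-0.23,0,0,0,0.094,0.082,0.0168,-0.23,0,0,0,0.094,0.082,0.0168,-0.23,0,0,0,0.094,0.082,0.0168,-0.28,0,0,0,0.094,0.082,0.0168,-0.329,0,0,0,0.094,0.082,0.0168,-0.329,0,0,0,0.094,0.082,0.0168,-0.329,0,0,0,0.04,0.082,0.0168,-0.329,0,0,0,0.04,0.082,0.0168,-0.329,0,0,0,0.04,0.082,0.0168,-0.329,0,0,0,0.04,0.082,0.0168,-0.329,0,0,0,0.04,0.082,0.0168,-0.329,0,0,0,0.04]

```text
time_s: 5.82
ee_pos: [0.5833, 0.0144, 0.0266]
tool_rot: [-2.218, -2.224, -0.0]
force: [0.2, -0.6, 3.1]
opening: 0.485
finger_force: 30.0
```

The crop confirms the pieces: blue-cap white element (505,265), white-cap black element (248,303), steel (282,470) beside purple (165,505), grey ring (235,70) against white ring (42,405). The white element is gripped, so I'll carry it to above the blue pad and look.

Request:
servo_tool:
  plan: [0,0,0.06,0,0,0,0.04,0,0,0.12,0,0,0,0.04,0,0,0.15,0,0,0,0.04,-0.17,0.288,0.15,0,0,30,0.04,-0.17,0.288,0.15,0,0,30,0.04,-0.17,0.288,0.15,0,0,30,0.04,-0.17,0.288,0.15,0,0,30,0.04,-0.17,0.288,0.15,0,0,30,0.04,-0.17,0.288,0.15,0,0,30,0.04,-0.17,0.288,0.15,0,0,30,0.04,-0.17,0.288,0.15,0,0,30,0.04,-0.17,0.288,0.15,0,0,30,0.04]

```text
time_s: 7.32
ee_pos: [0.4144, 0.3006, 0.1765]
tool_rot: [1.571, 2.72, -0.0]
force: [0.1, 1.2, -0.5]
opening: 0.481
finger_force: 30.0
```

Run:
```python
from fit import *
c=cal('wrist'); im=manip.get_image('wrist'); save('w2.png',im)
s=manip.sense();print(s['ee_pos'],s['tool_rot'],s['opening'])
r=sil('tray_blue','wrist',(.4655,.315),.005,c)
if r: print(r[0],fit(TR,(.4655,.315,.236),[(r[1],c,1)]))
```

```text
[0.41424407 0.30075039 0.17652789] [ 1.57093996e+00  2.72005169e+00 -3.10817675e-04] 0.48743998504491004
6.127019786558073 (array([0.46524231, 0.31523388, 0.23493747]), np.float64(0.8587931268777815))
```

View pics/w2.png

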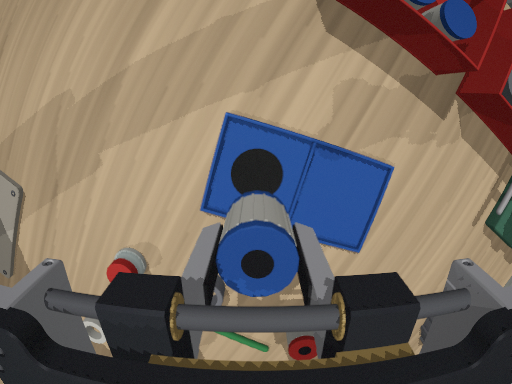

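The wrist view shows the blue tray with its pad at about (257,172) and the element held upright at (258,255). I'll check the pad centre directly.

Run:
```python
from fit import *
c=cal('wrist'); im=cv2.imread('pics/w2.png').astype(int)
m=(im.max(2)<60).astype(np.uint8); m[:140]=0;m[190:]=0;m[:,:220]=0;m[:,290:]=0
q=np.argwhere(m); P=np.array([pix2plane((x,y),.004,c,1) for y,x in q]); 
h=cv2.minEnclosingCircle(P[:,:2].astype(np.float32)*1000); print(h,len(P))
y=.2352;R=np.array([[np.cos(y),-np.sin(y)],[np.sin(y),np.cos(y)]])
for l in [(-.054,0),(.054,0)]: print(R@l+[.4653,.3151])
# held element tilt check: top circle center
b=(im[:,:,0]>100)&(im[:,:,2]<60); b[:215]=0;b[300:]=0;b[:,:210]=0;b[:,300:]=0
q=np.argwhere(b);e=cv2.minEnclosingCircle(q[:,::-1].astype(np.float32));print(e,pix2plane(e[0],.1765+.0397,c,1))
```

```text
((413.15185546875, 301.1782531738281), 31.179471969604492) 1759
[0.41278674 0.30251598]
[0.51781326 0.32768402]
((259.0, 245.97402954101562), 50.590511322021484) [0.40929556 0.3116385  0.2162    ]
```

Request:
servo_tool:
  plan: [-0.001,0.0005,-0.06,0,0,0,0.04,-0.001,0.0005,-0.11,0,0,0,0.04,-0.001,0.0005,-0.135,0,0,0,0.04,-0.001,0.0005,-0.143,0,0,0,0.04,-0.001,0.0005,-0.146,0,0,0,0.04,-0.001,0.0005,-0.146,0,0,0,0.04,-0.001,0.0005,-0.146,0,0,0,0.04]

```text
time_s: 8.3
ee_pos: [0.4129, 0.3033, 0.0315]
tool_rot: [1.567, 2.722, 0.003]
force: [-0.5, -0.3, -1.3]
opening: 0.483
finger_force: 30.0
```

Request:
servo_tool:
  plan: [0,-0.0005,-0.0015,0,0,0,0.04,0,-0.0005,-0.0015,0,0,0,0.04,0,-0.0005,-0.0015,0,0,0,0.07,0,-0.0005,-0.0015,0,0,0,0.07,0,-0.0005,-0.0015,0,0,0,0.07,0,-0.0005,-0.0015,0,0,0,0.07,0,-0.0005,0.05,0,0,0,0.07,0,-0.0005,0.11,0,0,0,0.07,0,-0.0005,0.16,0,0,0,0.07,0,-0.0005,0.16,0,0,0,0.07,0,-0.0005,0.16,0,0,0,0.07]

```text
time_s: 9.68
ee_pos: [0.4116, 0.3021, 0.19]
tool_rot: [-1.566, -2.722, 0.001]
force: [-0.0, 0.6, 0.3]
opening: 0.744
finger_force: 0.0
```

Run:
```python
from fit import *
S=[];print(manip.sense()['ee_pos'])
for k in ['scene','side','wrist']:
    c=cal(k); im=manip.get_image(k); save(k+'3.png',im)
    r=sil('element_white_center',k,(.413,.302),.036,c)
    if r: print(k,fit(EL,(.413,.302),[(r[1],c,k=='wrist')],yaw=False,z0=.003))
```

```text
[0.41161122 0.30214068 0.18998704]
scene (array([0.41112041, 0.30420285]), np.float64(0.9344113563763573))
side (array([0.41087461, 0.30867206]), np.float64(0.9010463600029684))
wrist (array([0.41192396, 0.3045245 ]), np.float64(0.8954222904259601))
```

View pics/wrist3.png

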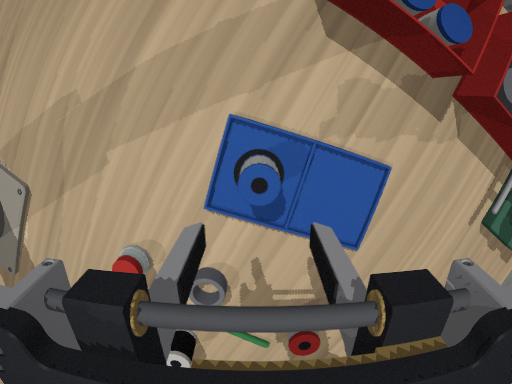

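The white element stands on its pad, cap at (259,184) with the black rim visible around it, about 2.5 mm off centre, which is fine. Now I'll look down on the plugs.

Request:
servo_tool:
  plan: [0.118,-0.502,0,0,0,-30,0.07,0.118,-0.502,0,0,0,-30,0.07,0.118,-0.502,0,0,0,-30,0.07,0.118,-0.502,0,0,0,-30,0.07,0.118,-0.502,0,0,0,-30,0.07,0.118,-0.502,0,0,0,-30,0.07,0.118,-0.502,0,0,0,-30,0.07,0.118,-0.502,0,0,0,-30,0.07,0.118,-0.502,0,0,0,-30,0.07,0.118,-0.502,-0.08,0,0,-30,0.07,0.118,-0.502,-0.08,0,0,-30,0.07,0.118,-0.502,-0.08,0,0,-30,0.07,0.118,-0.502,-0.08,0,0,-30,0.07]

```text
time_s: 11.6
ee_pos: [0.5314, -0.1997, 0.112]
tool_rot: [2.216, 2.224, 0.002]
force: [0.2, -1.4, 0.6]
opening: 0.744
finger_force: 0.0
```

Run:
```python
from fit import *
c=cal('wrist'); im=manip.get_image('wrist'); save('w4.png',im)
s=manip.sense();print(s['ee_pos'],s['tool_rot'])
cr=[]
for n,p in [('brass',(.606,-.12)),('steel',(.457,-.12))]:
    r=sil(f'plug_{n}_center','wrist',p,.02,c)
    if not r: print(n,'none'); continue
    for y0 in (-.35,0,.35): 
        x,q=fit(PL,(*p,y0),[(r[1],c,1)]); print(n,x.round(4),np.degrees(x[2])%60,round(q,4))
    u,v=proj([*x[:2],.02],c,1).astype(int); a=im[v-32:v+32,u-32:u+32]; a=cv2.resize(a,(384,384),interpolation=cv2.INTER_CUBIC)
    b=a.copy(); R=x[2]
    H=hexa(.016); H=H@np.array([[np.cos(R),np.sin(R),0],[-np.sin(R),np.cos(R),0],[0,0,1]])+[*x[:2],0]
    uv=np.array([(proj(k,c,1)-[u-32,v-32]+.5)*6 for k in H]).astype(np.int32); cv2.polylines(b,[uv],True,(255,0,0),1)
    cr.append(np.vstack([a,b]))
save('hex.png',cv2.resize(np.hstack(cr),(600,600)))
```

```text
[ 0.53155241 -0.19980369  0.11217735] [2.21577137e+00 2.22343676e+00 2.18795766e-03]
brass [ 0.6054 -0.121  -0.8261] 12.666490868261718 0.9619
brass [ 0.6055 -0.121   0.2124] 12.171901587900468 0.962
brass [ 0.6054 -0.121   0.2173] 12.450505934305552 0.9618
steel [ 0.4569 -0.1221 -0.4473] 34.37405164788484 0.96
steel [ 0.4569 -0.1221  0.5906] 33.836143002392305 0.9592
steel [ 0.4569 -0.1221  0.6008] 34.42334093897913 0.9599
```

View pics/hex.png

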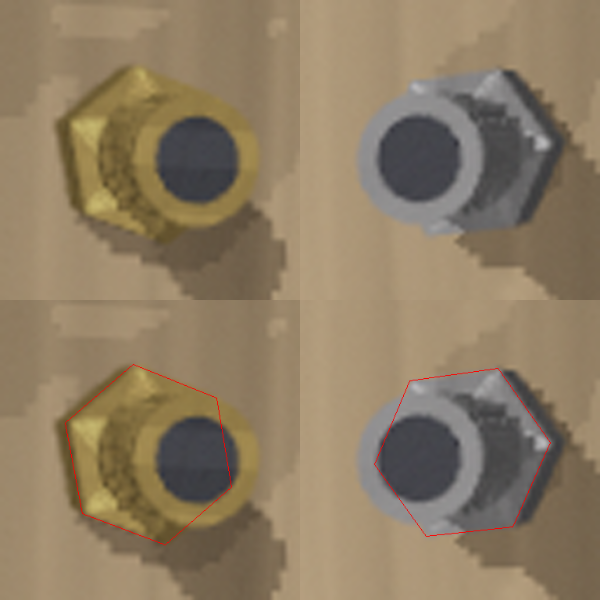

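The overlays fit well: flat normals are at 12.4° for brass (crop left) and 34.1° for steel (crop right). I'll grasp the brass shank with the tool's closing axis through the hex corners.

Request:
servo_tool:
  plan: [0.074,0.0788,0,0,0,-17.8,0.06,0.074,0.0788,0,0,0,-17.8,0.06,0.074,0.0788,0,0,0,-17.8,0.06,0.074,0.0788,-0.05,0,0,-17.8,0.06,0.074,0.0788,-0.092,0,0,-17.8,0.06,0.074,0.0788,-0.092,0,0,-17.8,0.06,0.074,0.0788,-0.092,0,0,-17.8,0.06,0.074,0.0788,-0.092,0,0,-17.8,0.018,0.074,0.0788,-0.092,0,0,-17.8,0.018,0.074,0.0788,-0.092,0,0,-17.8,0.018,0.074,0.0788,-0.092,0,0,-17.8,0.018,0.074,0.0788,-0.092,0,0,-17.8,0.018]

```text
time_s: 13.25
ee_pos: [0.6048, -0.121, 0.0188]
tool_rot: [2.535, 1.854, 0.001]
force: [-0.5, -0.6, 2.2]
opening: 0.249
finger_force: 30.0
```

Request:
servo_tool:
  plan: [0,0,0.06,0,0,0,0.018,0,0,0.12,0,0,0,0.018,-0.083,0.432,0.13,0,0,31.1,0.018,-0.083,0.432,0.13,0,0,31.1,0.018,-0.083,0.432,0.13,0,0,31.1,0.018,-0.083,0.432,0.13,0,0,31.1,0.018,-0.083,0.432,0.13,0,0,31.1,0.018,-0.083,0.432,0.13,0,0,31.1,0.018,-0.083,0.432,0.13,0,0,31.1,0.018,-0.083,0.432,0.13,0,0,31.1,0.018,-0.083,0.432,0.13,0,0,31.1,0.018,-0.083,0.432,0.07,0,0,31.1,0.018,-0.083,0.432,0.03,0,0,31.1,0.018,-0.083,0.432,0.01,0,0,31.1,0.018,-0.083,0.432,0.005,0,0,31.1,0.018,-0.083,0.432,0.0035,0,0,31.1,0.018,-0.083,0.432,0.0035,0,0,31.1,0.018]

```text
time_s: 15.38
ee_pos: [0.5223, 0.3115, 0.0233]
tool_rot: [1.946, 2.466, 0.004]
force: [0.1, 0.9, -2.0]
opening: 0.251
finger_force: 30.0
```

Request:
servo_tool:
  plan: [0,0,-0.001,0,0,0,0.018,0,0,-0.001,0,0,0,0.018,0,0,-0.001,0,0,0,0.05,0,0,-0.001,0,0,0,0.05,0,0,-0.001,0,0,0,0.05,0,0,0.05,0,0,0,0.05,0,0,0.11,0,0,0,0.05,-0.065,-0.433,0.11,0,0,-9.4,0.05,-0.065,-0.433,0.11,0,0,-9.4,0.05,-0.065,-0.433,0.11,0,0,-9.4,0.05,-0.065,-0.433,0.11,0,0,-9.4,0.05,-0.065,-0.433,0.11,0,0,-9.4,0.05,-0.065,-0.433,0.11,0,0,-9.4,0.05,-0.065,-0.433,0.11,0,0,-9.4,0.05,-0.065,-0.433,0.11,0,0,-9.4,0.05,-0.065,-0.433,0.11,0,0,-9.4,0.05]

```text
time_s: 17.38
ee_pos: [0.4562, -0.1216, 0.1319]
tool_rot: [-2.142, -2.297, -0.001]
force: [-0.2, -0.1, 0.1]
opening: 0.531
finger_force: 0.0
```

Request:
servo_tool:
  plan: [0.0005,-0.0005,-0.06,0,0,0,0.05,0.0005,-0.0005,-0.1,0,0,0,0.05,0.0005,-0.0005,-0.112,0,0,0,0.05,0.0005,-0.0005,-0.112,0,0,0,0.05,0.0005,-0.0005,-0.112,0,0,0,0.018,0.0005,-0.0005,-0.112,0,0,0,0.018,0.0005,-0.0005,-0.112,0,0,0,0.018,0.0005,-0.0005,-0.112,0,0,0,0.018,0.0005,-0.0005,-0.112,0,0,0,0.018]

```text
time_s: 18.5
ee_pos: [0.4571, -0.1224, 0.0207]
tool_rot: [2.141, 2.298, 0.001]
force: [-1.2, 0.5, 7.8]
opening: 0.249
finger_force: 30.0
```

Request:
servo_tool:
  plan: [0,0,0.06,0,0,0,0.018,0,0,0.12,0,0,0,0.018,0.056,0.4705,0.12,0,0,9.4,0.018,0.056,0.4705,0.12,0,0,9.4,0.018,0.056,0.4705,0.12,0,0,9.4,0.018,0.056,0.4705,0.12,0,0,9.4,0.018,0.056,0.4705,0.12,0,0,9.4,0.018,0.056,0.4705,0.12,0,0,9.4,0.018,0.056,0.4705,0.12,0,0,9.4,0.018,0.056,0.4705,0.12,0,0,9.4,0.018,0.056,0.4705,0.12,0,0,9.4,0.018,0.056,0.4705,0.12,0,0,9.4,0.018,0.056,0.4705,0.12,0,0,9.4,0.018]

```text
time_s: 20.12
ee_pos: [0.513, 0.346, 0.1401]
tool_rot: [1.949, 2.463, -0.001]
force: [0.2, -0.6, -1.8]
opening: 0.247
finger_force: 30.0
```

Run:
```python
from fit import *
s=manip.sense();print(s['ee_pos'],s['tool_rot'])
for k in ['wrist','scene','side']:
    c=cal(k); im=manip.get_image(k); save(k+'5.png',im)
    r=sil('plug_brass_center',k,(.522,.311),.023,c)
    if r: x,q=fit(PL,(.522,.311,.2),[(r[1],c,k=='wrist')],z0=.003); print(k,x.round(4),np.degrees(x[2])%60,q)
```

```text
[0.5129762  0.34598861 0.14008912] [ 1.94901759e+00  2.46348724e+00 -1.44892218e-03]
scene [0.5217 0.3139 0.2242] 12.84505144035809 0.9100121667616393
```

View pics/wrist5.png

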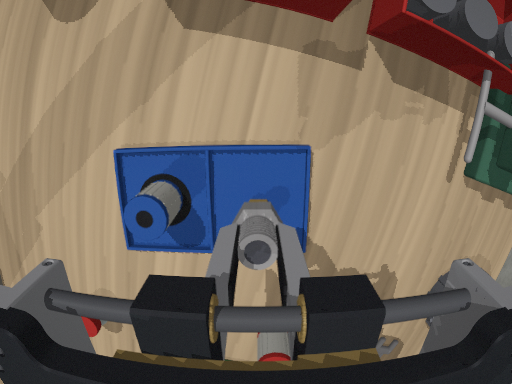

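Run:
```python
from fit import *
for k in ['scene','side']:
    c=cal(k); im=manip.get_image(k)
    r=sil('plug_brass_center',k,(.522,.313),.023,c)
    if not r: print(k,'none')
    else:
      for y in (.2,.5,.76,1.0):
        x,q=fit(PL,(.522,.312,y),[(r[1],c,False)],z0=.003); print(k,x.round(4),np.degrees(x[2])%60,q)
    if k=='scene':
        u,v=proj([.522,.313,.02],c).astype(int); save('s5c.png',cv2.resize(im[v-40:v+40,u-40:u+40],(560,560),interpolation=cv2.INTER_CUBIC))
```

```text
scene [0.521  0.3138 0.2486] 14.244424310763112 0.9138459526397961
scene [0.521  0.3138 0.5836] 33.43522339983246 0.931369634510892
scene [0.5211 0.3139 0.8269] 47.37826402536527 0.9495209495209496
scene [0.5211 0.3137 1.0298] 59.000496936299214 0.9327448019514463
side none
```

View pics/s5c.png

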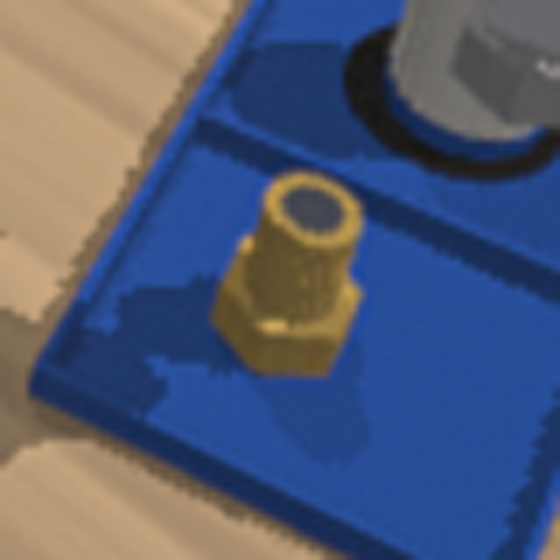

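The crop shows brass standing flat on its head at about (290,280) in the bay, with orientation near the intended one. I'll lower the steel plug with a margin, then push it flat to flat.

Request:
servo_tool:
  plan: [-0.001,0.004,-0.06,0,0,0,0.018,-0.001,0.004,-0.1,0,0,0,0.018,-0.001,0.004,-0.113,0,0,0,0.018,-0.001,0.004,-0.117,0,0,0,0.018,-0.001,0.004,-0.117,0,0,0,0.018,-0.001,0.004,-0.117,0,0,0,0.018]

```text
time_s: 21.38
ee_pos: [0.5132, 0.3528, 0.0244]
tool_rot: [1.945, 2.465, 0.005]
force: [-0.4, 0.3, -2.2]
opening: 0.249
finger_force: 30.0
```

Request:
servo_tool:
  plan: [0.0005,-0.002,0,0,0,0,0.018,0.0009,-0.004,0,0,0,0,0.018,0.0014,-0.006,0,0,0,0,0.018,0.0019,-0.008,0,0,0,0,0.018,0.0023,-0.0095,0,0,0,0,0.018,0.0026,-0.011,0,0,0,0,0.018,0.0026,-0.011,0,0,0,0,0.018]

```text
time_s: 22.25
ee_pos: [0.515, 0.3425, 0.0237]
tool_rot: [-1.945, -2.466, -0.004]
force: [-0.7, 5.0, 5.4]
opening: 0.249
finger_force: 30.0
```

Run:
```python
from fit import *
c=cal('scene'); im=manip.get_image('scene')
u,v=proj([.522,.313,.02],c).astype(int); save('s6c.png',cv2.resize(im[v-40:v+40,u-40:u+40],(560,560),interpolation=cv2.INTER_CUBIC))
```

```text
(no output)
```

View pics/s6c.png

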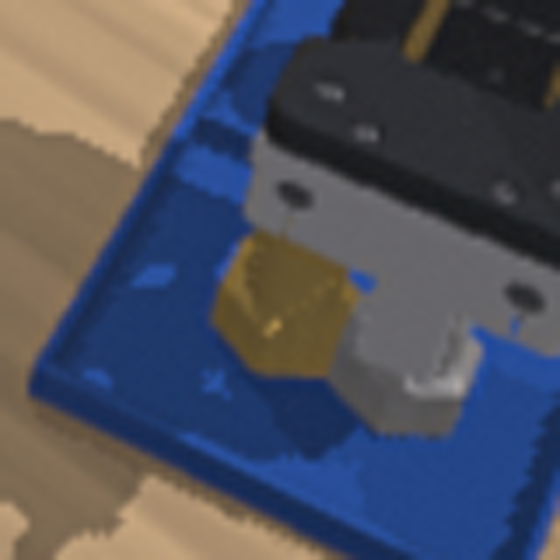

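They appear in contact: the brass head at (285,310) meets the steel head at (405,385), with 5 N of reaction. I'll push 2 mm more to seat the flats.

Request:
servo_tool:
  plan: [0.0002,-0.001,0.0003,0,0,0,0.018,0.0005,-0.002,0.0003,0,0,0,0.018,0.0007,-0.003,0.0003,0,0,0,0.018,0.0007,-0.003,0.0003,0,0,0,0.018,0.0007,-0.003,0.0003,0,0,0,0.018]

```text
time_s: 22.92
ee_pos: [0.5153, 0.3394, 0.0238]
tool_rot: [-1.945, -2.466, -0.003]
force: [-0.7, 5.0, 5.0]
opening: 0.251
finger_force: 30.0
```

Request:
servo_tool:
  plan: [0,0,0,0,0,0,0.022,0,0,0,0,0,0,0.026,0,0,0,0,0,0,0.03,0,0,0,0,0,0,0.04,0,0,0,0,0,0,0.04,0,0,0.03,0,0,0,0.04,0,0,0.09,0,0,0,0.04,0.019,-0.08,0.13,0,0,0,0.06,0.019,-0.08,0.13,0,0,0,0.06,0.019,-0.08,0.13,0,0,0,0.06,0.019,-0.08,0.13,0,0,0,0.06]

```text
time_s: 24.3
ee_pos: [0.5328, 0.2596, 0.1521]
tool_rot: [-1.943, -2.466, 0.002]
force: [0.4, -0.4, 0.1]
opening: 0.635
finger_force: 0.0
```

Run:
```python
from fit import *
c=cal('wrist'); im=manip.get_image('wrist'); s=manip.sense(); print(s['ee_pos'])
X=[]
for n,p in [('brass',(.522,.310)),('steel',(.515,.341))]:
    r=sil(f'plug_{n}_center','wrist',p,.023,c)
    if not r: print(n,'none'); continue
    x,q=fit(PL,(*p,.76),[(r[1],c,1)],z0=.003); print(n,x.round(4),np.degrees(x[2])%60,q); X.append(x)
if len(X)==2: d=X[1]-X[0]; print(np.hypot(*d[:2]),np.degrees(np.arctan2(d[1],d[0]))%60)
u,v=proj([.518,.326,.02],c,1).astype(int); v=max(v,45);save('w7c.png',cv2.resize(im[v-45:v+45,u-45:u+45],(585,585),interpolation=cv2.INTER_CUBIC))
```

```text
[0.5326481  0.25989272 0.15185499]
brass [0.5228 0.308  0.7445] 42.657805279156385 0.9390693624290413
steel [0.5156 0.3398 0.7755] 44.43430853056336 0.9606584115259511
0.032677528294747266 42.68052235071143
```

View pics/w7c.png

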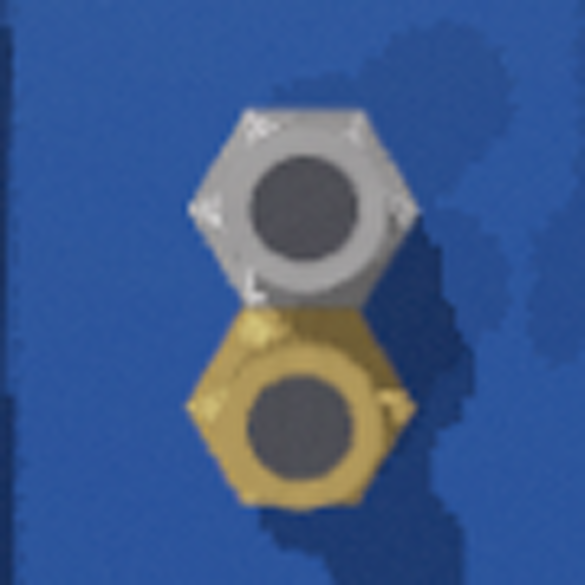

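The plugs are packed flat to flat: steel (304,208), brass (300,427), shared edge at y≈308, spacing 32 mm. Next is the black element.

Request:
servo_tool:
  plan: [-0.088,-0.2665,0,0,0,-13.5,0.07,-0.088,-0.2665,0,0,0,-13.5,0.07,-0.088,-0.2665,0,0,0,-13.5,0.07,-0.088,-0.2665,0,0,0,-13.5,0.07,-0.088,-0.2665,0,0,0,-13.5,0.07,-0.088,-0.2665,0,0,0,-13.5,0.07,-0.088,-0.2665,-0.05,0,0,-13.5,0.07,-0.088,-0.2665,-0.1,0,0,-13.5,0.07,-0.088,-0.2665,-0.126,0,0,-13.5,0.07,-0.088,-0.2665,-0.126,0,0,-13.5,0.07,-0.088,-0.2665,-0.126,0,0,-13.5,0.04,-0.088,-0.2665,-0.126,0,0,-13.5,0.04,-0.088,-0.2665,-0.126,0,0,-13.5,0.04,-0.088,-0.2665,-0.126,0,0,-13.5,0.04,-0.088,-0.2665,-0.126,0,0,-13.5,0.04]

```text
time_s: 26.32
ee_pos: [0.4466, -0.008, 0.0282]
tool_rot: [2.222, 2.221, 0.003]
force: [-0.8, 1.0, 7.2]
opening: 0.487
finger_force: 30.0
```

Request:
servo_tool:
  plan: [0,0,0.06,0,0,0,0.04,0,0,0.12,0,0,0,0.04,0,0,0.15,0,0,0,0.04,0.117,-0.299,0.15,0,0,-25,0.04,0.117,-0.299,0.15,0,0,-25,0.04,0.117,-0.299,0.15,0,0,-25,0.04,0.117,-0.299,0.15,0,0,-25,0.04,0.117,-0.299,0.15,0,0,-25,0.04,0.117,-0.299,0.15,0,0,-25,0.04,0.117,-0.299,0.15,0,0,-25,0.04,0.117,-0.299,0.15,0,0,-25,0.04,0.117,-0.299,0.15,0,0,-25,0.04]

```text
time_s: 27.82
ee_pos: [0.5633, -0.3054, 0.1774]
tool_rot: [-2.648, -1.689, -0.001]
force: [0.8, 0.5, 0.4]
opening: 0.489
finger_force: 30.0
```

Run:
```python
from fit import *
s=manip.sense();print(s['ee_pos'],s['tool_rot'],s['opening'])
for k in ['wrist','scene','side']:
    c=cal(k); im=manip.get_image(k); save(k+'8.png',im)
    r=sil('tray_yellow',k,(.51,-.294),.005,c)
    if r: print(k,r[0],fit(TR,(.51,-.295,2.92),[(r[1],c,k=='wrist')]))
    if k!='wrist':
        u,v=proj([.5626,-.3067,.003],c).astype(int); a=im[v-22:v+23,u-22:u+23]; m=(a.max(2)<70).astype(np.uint8)
        n,l,st,ce=cv2.connectedComponentsWithStats(m); i=1+st[1:,4].argmax(); uv=ce[i]+[u-22,v-22]; print(k,'pad',st[i],pix2plane(uv,.003,c))
```

```text
[ 0.56332764 -0.30536141  0.17742052] [-2.64769304e+00 -1.68912147e+00 -1.27273822e-03] 0.48851229090066817
wrist 6.389354633855132 (array([ 0.51161987, -0.29473768,  2.90961712]), np.float64(0.8564335541261568))
scene 1.4237543443752303 (array([ 0.50980048, -0.29442317,  2.90675181]), np.float64(0.9494718590409992))
scene pad [ 11  17  22  11 192] [ 0.56341555 -0.30789019  0.003     ]
side 1.5833846694557905 (array([ 0.50914206, -0.2945757 ,  2.9067031 ]), np.float64(0.9519590700989189))Traceback (most recent call last):
  File "<stdin>", line 9, in <module>
ValueError: attempt to get argmax of an empty sequence
```

View pics/wrist8.png

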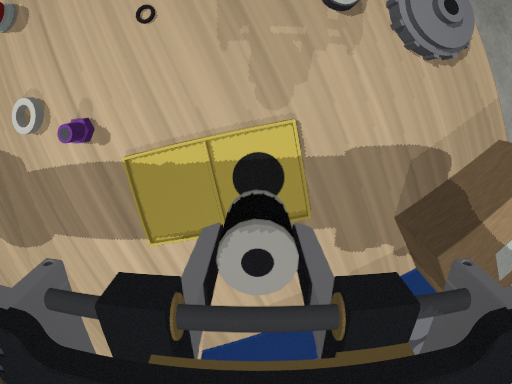

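The wrist view shows the yellow tray's pad at (259,176) below the held black element (258,262), and the three cameras agree on the tray. Lowering it now.

Request:
servo_tool:
  plan: [-0.001,-0.0025,-0.06,0,0,0,0.04,-0.001,-0.0025,-0.11,0,0,0,0.04,-0.001,-0.0025,-0.135,0,0,0,0.04,-0.001,-0.0025,-0.143,0,0,0,0.04,-0.001,-0.0025,-0.146,0,0,0,0.04,-0.001,-0.0025,-0.147,0,0,0,0.04,-0.001,-0.0025,-0.147,0,0,0,0.04,-0.001,-0.0025,-0.147,0,0,0,0.07,-0.001,-0.0025,-0.147,0,0,0,0.07,-0.001,-0.0025,-0.147,0,0,0,0.07,-0.001,-0.0025,-0.147,0,0,0,0.07,-0.001,-0.0025,-0.09,0,0,0,0.07,-0.001,-0.0025,-0.03,0,0,0,0.07,-0.001,-0.0025,0,0,0,0,0.07,-0.001,-0.0025,0,0,0,0,0.07]

```text
time_s: 30.0
ee_pos: [0.5634, -0.311, 0.18]
tool_rot: [2.646, 1.685, 0.004]
force: [-0.3, 0.5, -0.1]
opening: 0.742
finger_force: 0.0
```

Run:
```python
from fit import *
s=manip.sense();print(s['ee_pos'],s['tool_rot'])
for k in ['wrist','scene','side']:
    c=cal(k); manip.get_image(k)
    r=sil('element_black_center',k,(.5628,-.307),.036,c)
    if r: print(k,fit(EL,(.5628,-.307),[(r[1],c,k=='wrist')],yaw=False,z0=.003))
```

```text
[ 0.56335694 -0.31104368  0.17997683] [2.64640026 1.68461521 0.00402774]
wrist (array([ 0.56444082, -0.30916998]), np.float64(0.9560538062395257))
scene (array([ 0.56401069, -0.30666262]), np.float64(0.936170564279637))
side (array([ 0.56220688, -0.30810761]), np.float64(0.9430003315067959))
```

The black element is within about 1.5 mm of the pad centre. On to the ring nut.

Request:
servo_tool:
  plan: [-0.1315,0.431,0,0,0,40,0.08,-0.1315,0.431,0,0,0,40,0.08,-0.1315,0.431,0,0,0,40,0.08,-0.1315,0.431,0,0,0,40,0.08,-0.1315,0.431,0,0,0,40,0.08,-0.1315,0.431,0,0,0,40,0.08,-0.1315,0.431,0,0,0,40,0.08,-0.1315,0.431,0,0,0,40,0.08,-0.1315,0.431,-0.08,0,0,40,0.08,-0.1315,0.431,-0.12,0,0,40,0.08,-0.1315,0.431,-0.12,0,0,40,0.08,-0.1315,0.431,-0.12,0,0,40,0.08]

```text
time_s: 31.8
ee_pos: [0.4317, 0.1201, 0.0584]
tool_rot: [1.915, 2.489, 0.001]
force: [0.4, 0.5, 0.5]
opening: 0.853
finger_force: 0.0
```

Request:
servo_tool:
  plan: [-0.0005,0.002,-0.03,0,0,0,0.08,-0.0005,0.002,-0.05,0,0,0,0.08,-0.0005,0.002,-0.0525,0,0,0,0.08,-0.0005,0.002,-0.0525,0,0,0,0.08,-0.0005,0.002,-0.0525,0,0,0,0.048,-0.0005,0.002,-0.0525,0,0,0,0.048,-0.0005,0.002,-0.0525,0,0,0,0.048,-0.0005,0.002,-0.0525,0,0,0,0.048,-0.0005,0.002,-0.0525,0,0,0,0.048]

```text
time_s: 32.92
ee_pos: [0.4305, 0.1232, 0.0051]
tool_rot: [1.913, 2.492, 0.001]
force: [-0.2, 1.0, 5.5]
opening: 0.569
finger_force: 30.0
```

Request:
servo_tool:
  plan: [0,0,0.06,0,0,0,0.048,0,0,0.12,0,0,0,0.048,0.0273,-0.405,0.12,0,0,-28.4,0.048,0.0273,-0.405,0.12,0,0,-28.4,0.048,0.0273,-0.405,0.12,0,0,-28.4,0.048,0.0273,-0.405,0.12,0,0,-28.4,0.048,0.0273,-0.405,0.12,0,0,-28.4,0.048,0.0273,-0.405,0.12,0,0,-28.4,0.048,0.0273,-0.405,0.12,0,0,-28.4,0.048,0.0273,-0.405,0.12,0,0,-28.4,0.048,0.0273,-0.405,0.05,0,0,-28.4,0.048,0.0273,-0.405,0.03,0,0,-28.4,0.048,0.0273,-0.405,0.03,0,0,-28.4,0.048]

```text
time_s: 34.55
ee_pos: [0.4559, -0.2791, 0.0329]
tool_rot: [-2.46, -1.944, 0.002]
force: [0.5, 0.4, 0.1]
opening: 0.573
finger_force: 30.0
```

Request:
servo_tool:
  plan: [0.001,-0.0015,-0.018,0,0,0,0.048,0.001,-0.0015,-0.025,0,0,0,0.048,0.001,-0.0015,-0.0265,0,0,0,0.048,0.001,-0.0015,-0.0265,0,0,0,0.048,0.001,-0.0015,-0.0265,0,0,0,0.065,0.001,-0.0015,-0.0265,0,0,0,0.065,0.001,-0.0015,-0.0265,0,0,0,0.065,0.001,-0.0015,0.03,0,0,0,0.065,0.001,-0.0015,0.09,0,0,0,0.065,0.001,-0.0015,0.15,0,0,0,0.065,0.03,0.17,0.2,0,0,0,0.065,0.03,0.17,0.2,0,0,0,0.065,0.03,0.17,0.2,0,0,0,0.065,0.03,0.17,0.2,0,0,0,0.065]

```text
time_s: 36.3
ee_pos: [0.4889, -0.1066, 0.2352]
tool_rot: [-2.456, -1.957, -0.004]
force: [-0.8, -0.4, 0.2]
opening: 0.692
finger_force: 0.0
```

Run:
```python
from h import *
a=manip.get_image('scene'); b=manip.get_image('side')
L=cv2.resize(a[120:340,130:440],(620,440)); 
R=cv2.resize(b[120:310,160:400],(480,380))
save('fin.png',np.vstack([cv2.resize(a[120:340,130:440],(416,295)),cv2.resize(b[125:305,160:400],(416,300))]))
```

```text
(no output)
```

View pics/fin.png

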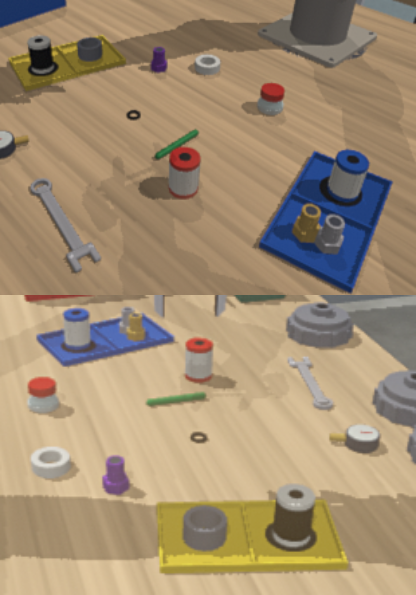

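Both kits are complete: in the scene half, the blue tray holds the white element (348,175) and the packed plugs (318,228). The yellow tray holds the black element (41,55) and the ring nut (90,48). The spare still stands at (184,170) and the robot is clear of everything.

```bash
python3 -c "
from bench import manip
print(manip.hand_in())"
```

```text
the job is handed in; nothing more can be done
None
```

The job is handed in at about 36 s of robot time: both filter kits are made up as asked, with the white element about 2.5 mm and the black about 1.5 mm off their pad centres, and the spare red-capped element was not touched.

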